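Fetch the rear tape roll from a crowded hook

ROBOT

A 7-joint arm with a two-finger parallel gripper is mounted at the origin on a cart in front of the work surface, level with it; the furniture and walls round the work are solid. World frame = base frame: x ahead of the robot, y to its left, z up, the work surface at z = 0. Lengths are in m, angles in rad, forces in N, time in s.
With the tool pointing down it reaches from about 0.425 to 0.825 m from the base axis. Payload 3.6 kg.
Tool frame: the origin (TCP) lies on the centre line of the jaws, within the pads' length; the fingertips stand 22 mm ahead of it and the grasp point (between the pads) lies 3 mm ahead of it (tips_ahead is the distance from the TCP to the fingertips, in m); z points along the fingers, y is the line along which they close (so a half turn about z gives the same grasp; the last joint's range is limited). The gripper opens to 85 mm and grips with 20 to 120 N. Pads are 22 mm wide; open, the fingers measure 114 mm over their backs; the gripper's body (76 mm by 85 mm) begins 54 mm behind the grasp point. The pads swing forward as they close: fully open they stand 13 mm farther back than shut.
Start: joints at [1.282, 0.615, -0.013, 1.423, 0.008, 1.103, -0.04], TCP at [0.169, -0.628, 0.253] pointing down, gripper open.
Joint ranges: [-3.12, 3.12], [-0.3, 2.06], [-1.34, 1.32], [0.26, 2.42], [-1.36, 4.5], [0.01, 1.98], [-2.84, 2.84]. Speed limits (rad/s): [2.79, 2.79, 3.14, 3.14, 3.14, 3.14, 3.14].

INTERFACE

Orientations are given as a rotation vector (axis times angle).
In Python, from rig import * gives the robot as it stands.
- The arm moves only by the tool send_rows, never from a script. Its argument "targets" is a list of rows, each a list of 5 numbers: the gripper command: -1 is shut, 1 is fully open, values between are in proportion, then the shift along the tool's x, y, z in cm, then the turn about the tool's z in rad. A call has exactly 10 rows; each row is the pose to reach, as a shift and turn from the pose commanded when the call began, along the tool's axes at that moment; what a row does not reach only later rows make up. A row lasts 1/8 s, in which the tool goes at most 62.5 mm and 10.7 degrees, less where a joint would pass 70% of its speed; a pose out of reach is approached as far as the arm can. A call with a gripper value outside its range is refused whole. The fingers move at their own pace and stop on an object; "force" is the grip in N (left out, the last holds). Time passes only in rows, so rows that repeat a pose let the fingers close, or fill a call up. It gives the time, the measured TCP pose, the force, the opening and the grip force at its end, in the units of the state.
- get_obs(): the state, without advancing time (a new reading comes with each control period).
- grab_frame(name): name is "scene" or "top" or "wrist"; returns a dict with "pixels" (400x640x3 uint8, red, green, blue), "fx", "fy", "cx", "cy" (pixels), "extrinsics" (4x4, takes a point from camera to world coordinates). Camera axes: x right, y up, looking along -z (the intrinsics and any distortion apply to the point x, -y, -z); pixel columns grow to the right and rows downward; lengths in m; the calibration is good to about 2 mm. The wrist camera is an equidistant fisheye: a pixel r from the principal point sees the ray r / f radians off the axis. A picture is of the moment at which its call begins. There is no depth.
- hand_in(): hands the job in; it is judged then, once.
The state is a dict: "time_s": time; "qpos": joint angles; "joint_velocities": joint speeds; "tau": joint torques, N m; "tcp_pos": TCP position; "tcp_rot": TCP orientation; "contact_force": force on the tool from outside, world axes, zero at the start; "torque": the same for the moment, N m; "width": opening from 0.0 (shut) to 1.0 (fully open); "gripper_force": force on a finger pad.
Only numpy, scipy, OpenCV 4.12 (cv2) and the standard library are available. Lean on these libraries where they do the work, as an engineer would, in place of code of your own. Each camera call takes 0.05 s, during which the arm holds its last target. There are 200 camera calls.

TASK

The rear tape roll is wanted in the roll saddle, but another roll hangs in front of it. First move the front roll to the spare hook: slide it back along the bar until you feel the loose-set stop disc, press it snug against the disc with about 5 N for a second without shoving the disc along, and leave it hanging there against the disc. Then take the rear roll off its hook and set it upright in the saddle between the cheeks, released, leaving the other things on the bench alone.

Things in the scene. Friction and masses are not known exactly. Their poses are not given: they have to be found in the camera images.
- full_stand: fixed hook stand carrying both rolls; may be the left or the right one. Origin: on the bench under its post (20x24 mm, 145 mm tall). A level steel bar 12 mm thick, axis 130 mm up, runs from the post to x = -0.106 (stand frame, towards the robot) and ends in an upturned nose, 148 mm high, ending at x = -0.117. Base plate 10 mm high, 80 mm wide, x -0.016 to 0.084. A 52 mm disc is fixed on the bar, front at x = -0.026
- spare_stand: the empty hook stand, shape and axes as full_stand. On its bar sits a loose-set aluminium stop disc (52 mm across, 6 mm thick, concentric with the bar) with its front face anywhere from x = -0.067 to -0.035 (stand frame): not measured, to be found by feel. Clamp friction holds it up to about 9 N; it slips at 11 N. Shoving it over 3 mm fails; 2.5 N kept up for 0.4 s is snug
- full_stand_bar (a point): point on the axis of full_stand's bar, at x = -0.06 in the stand's frame, 130 mm above the bench; axes as the stand's
- spare_stand_bar (a point): the same point on spare_stand's bar
- front_roll_center (a point): centre of the front tape roll (nearer the nose of full_stand): amber, 60 mm across, 20 mm wide, bore 36 mm, 25 to 50 g. It hangs by its bore, roll axis along the bar, centre 12 mm below the bar's axis; lifted 18 mm (14 to 22) it passes over the nose. The point's z axis is the roll axis, towards the nose. Held from above across its 60 mm. Centres of the rolls are 29 to 42 mm apart
- rear_roll_center (a point): centre of the rear tape roll, between the front roll and the post of full_stand; same size, hanging and axes as the front roll
- saddle: fixed roll saddle: base plate 50x85x10 mm with two thin upright cheeks (30 mm long in y, flared tops 50 mm above the bench) leaving a 29 mm slot, and two cross rods at y = -0.015 and 0.015 on which the roll's rim rests. Origin on the bench under its middle; a seated roll has its axis along the saddle's x
- saddle_seat (a point): where the centre of a roll seated in the saddle lies: 46.5 mm above the bench over the saddle's origin; axes as the saddle's
- flux_jar_center (a point): bystander, leave alone: jar of flux paste, 41 mm across and 36 mm tall; its centre
- battery_center (a point): bystander, leave alone: grey drone battery lying flat, 74x41x28 mm; its centre
- cutters_center (a point): bystander, leave alone: side cutters lying flat, 113 mm long, 10 mm high; its centre
- solder_reel_center (a point): bystander, leave alone: reel of solder, standing on its flange, 56 mm across and 39 mm tall; its centre
There are look-alikes about, which are no part of the job. What is shaped like the part that bears rear_roll_center but turquoise or yellow is not meant.

How it is judged:
On the way, in this order (a step that is already met when the one before it is completed fails the run):
1. the front roll, on the spare bar, is pressed against the stop disc with at least 2.5 N for 0.4 s on end (contact force between front_roll and stop_disc_c0 above 2.5 N and y of front_roll_center in the frame of spare_stand between -0.016 and 0.016 m and z of front_roll_center in the frame of spare_stand between 0.106 and 0.148 m), for 0.4 s.
2. the front roll hangs on the spare hook, let go (contact force between the fingers and front_roll below 0.05 N and linear speed of front_roll below 0.05 m/s and z of front_roll_center in the frame of spare_stand between 0.106 and 0.124 m), for 0.2 s.
3. the rear roll is off its hook (horizontal distance between rear_roll_center and full_stand_bar above 0.09 m), for 0.1 s.
At the end, for the whole second after the job is handed in: The front roll hangs at rest on the spare bar, its rear face no more than 5 mm from the stop disc. The rear roll rests upright in the saddle on its two rods, its centre within 10 mm of the seat point across and 5 mm in height, its axis within 0.3 rad of the saddle's x. Both are released (y of front_roll_center in the frame of spare_stand between -0.012 and 0.012 m and z of front_roll_center in the frame of spare_stand between 0.106 and 0.124 m and x of front_roll_center in the frame of stop_disc_face between -0.015 and -0.007 m and horizontal distance between rear_roll_center and saddle_seat below 0.01 m and z of rear_roll_center in the frame of saddle_seat between -0.005 and 0.005 m and angle between the z axis of rear_roll_center and the x axis of saddle_seat, either way round below 0.3 rad and linear speed of each of front_roll, rear_roll below 0.05 m/s); the robot touches nothing.
It fails at once if the stop disc is shoved more than 3 mm from where it stood (distance of stop_disc_face from where it was at the start of the episode above 0.003 m).
It fails at once if the roll is pressed against the disc with more than 15 N (contact force between front_roll and stop_disc_c0 above 15 N).
It fails at once if a bystander (jar, battery, cutters, solder reel) is moved more than 15 mm (distance of any of flux_jar_center, battery_center, cutters_center, solder_reel_center from where it was at the start of the episode above 0.015 m).
It also fails if it takes over 64 s, if anything falls off the work surface, if the arm or the gripper's body presses on something with over 40 N, if the wrist force passes 120 N, or if a joint passes its speed limit or range.

## Working session

There is one attempt and no reset: what is moved stays moved. The work goes in short steps, Python scripts to look and compute and a tool call to move; the robot and the scene stay as the last step left them, time stands still between calls to the robot, and variables do not carry over. Pictures are saved under pics/ and viewed, at most 10 in all, crops included, and the job is handed in when it is done.

Besides the shell and the picture viewer there is one more tool, called as a command line: name --pt "numbers of a row" for each row, then --argument value for the rest. send_rows: Moves the arm, as the interface text tells. Its arguments: {"type":"object","properties":{"targets":{"type":"array","items":{"type":"array","items":{"type":"number"}}},"force":{"type":"number"}},"required":["targets"]}

```bash
mkdir -p pics; cat > h.py <<'E'
from rig import *
import numpy as np, cv2
from scipy.spatial.transform import Rotation as R
def save(n,f):
    cv2.imwrite(f'pics/{n}.png',f['pixels'][:,:,::-1])
def snap(c,n):
    f=grab_frame(c); save(n,f); np.savez(f'pics/{n}.npz',**{k:np.array(v) for k,v in f.items()}); return f
def ray(f,u,v,fish=False):
    x=(u-f['cx'])/f['fx']; y=(v-f['cy'])/f['fy']
    if fish:
        r=np.hypot(x,y); d=np.array([x/r*np.sin(r),-y/r*np.sin(r),-np.cos(r)]) if r>1e-9 else np.array([0,0,-1.])
    else: d=np.array([x,-y,-1.])
    E=np.array(f['extrinsics']); d=E[:3,:3]@d
    return E[:3,3],d/np.linalg.norm(d)
def plane(f,u,v,z,fish=False):
    o,d=ray(f,u,v,fish); return o+d*(z-o[2])/d[2]
def proj(f,p):
    E=np.array(f['extrinsics']); q=E[:3,:3].T@(np.array(p)-E[:3,3]); return f['cx']+f['fx']*q[0]/-q[2], f['cy']-f['fy']*q[1]/-q[2]
def load(n): 
    return dict(np.load(f'pics/{n}.npz'))
E
python3 - <<'E'
from h import *
o=get_obs(); print({k:np.round(v,3) for k,v in o.items()})
for c in('scene','top'):
    f=snap(c,c+'0'); print(c,f['fx'],f['cx'],f['cy'],np.round(f['extrinsics'],3).tolist())
E
```

```text
{'time_s': np.float64(0.0), 'qpos': array([ 1.282,  0.616, -0.013,  1.425,  0.008,  1.103, -0.04 ]), 'joint_velocities': array([ 0.002,  0.   , -0.   , -0.002, -0.001,  0.001, -0.   ]), 'tau': array([-0.0000e+00, -4.6921e+01,  2.5900e-01, -1.7103e+01,  1.0000e-02,
        1.0000e-02, -0.0000e+00]), 'tcp_pos': array([ 0.169, -0.627,  0.252]), 'tcp_rot': array([-3.112e+00, -4.110e-01,  1.000e-03]), 'contact_force': array([ 0.22 , -0.809, -0.808]), 'torque': array([-0.031, -0.039, -0.026]), 'gripper_force': np.float64(0.0), 'width': np.float64(0.997)}
scene 427.5612490604477 319.37858044862384 204.01156147828456 [[-0.899, 0.265, -0.349, 0.025], [-0.438, -0.547, 0.713, 0.852], [-0.002, 0.794, 0.608, 0.873], [0.0, 0.0, 0.0, 1.0]]
top 416.12860657347744 317.869885961781 201.62533925751634 [[0.008, 0.986, -0.167, 0.289], [-1.0, 0.006, -0.011, -0.013], [-0.01, 0.167, 0.986, 1.177], [0.0, 0.0, 0.0, 1.0]]
```

View pics/top0.png

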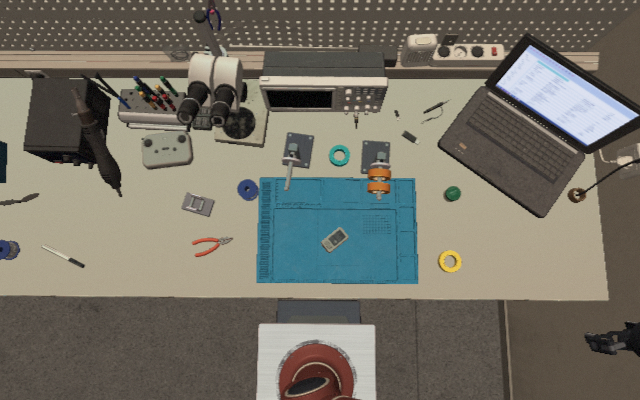

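View pics/scene0.png

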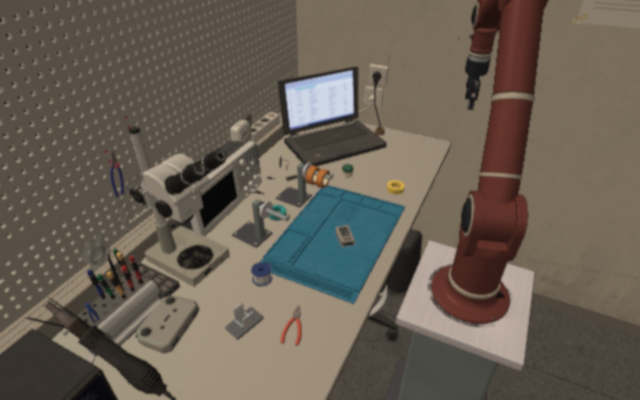

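The full stand is on the right (rolls at about (378,173) and (378,187)), the empty stand is on the left (bar from (292,150) to (288,187)), and the saddle is at (197,204). The bystanders are the solder reel (247,188), cutters (212,245), jar (452,193) and battery (335,239).

```bash
python3 - <<'E'
from h import *
f=load('top0'); im=f['pixels']
a=im[125:225,170:410]; a=cv2.resize(a,None,fx=3.3,fy=3.3,interpolation=cv2.INTER_CUBIC)
cv2.imwrite('pics/crop0.png',a[:,:,::-1])
hsv=cv2.cvtColor(im,cv2.COLOR_RGB2HSV)
m=cv2.inRange(hsv,(8,130,120),(22,255,255)); 
n,l,s,c=cv2.connectedComponentsWithStats(m)
for i in range(1,n):
    if s[i][4]>40: print(s[i],c[i],plane(f,*c[i],.14))
for nm,u,v,z in(('sad',197,204,.02),('sparetip',288,187,.14),('sparepost',293,146,.145),('fullpost',380,150,.145),('solder',247,189,.039),('batt',335,239,.028),('cut',212,245,.005),('jar',452,193,.036)): print(nm,plane(f,u,v,z).round(3))
E
```

```text
[368 168  23   9 167] [378.8502994 172.1257485] [ 0.54269389 -0.15679389  0.14      ]
[368 182  22   9 162] [378.25925926 185.90740741] [ 0.50672555 -0.15469186  0.14      ]
sad [0.477 0.341 0.02 ]
sparetip [0.503 0.075 0.14 ]
sparepost [0.609 0.064 0.145]
fullpost [ 0.6   -0.16   0.145]
solder [0.517 0.198 0.039]
batt [ 0.38  -0.048  0.028]
cut [0.363 0.297 0.005]
jar [ 0.51  -0.373  0.036]
```

View pics/crop0.png

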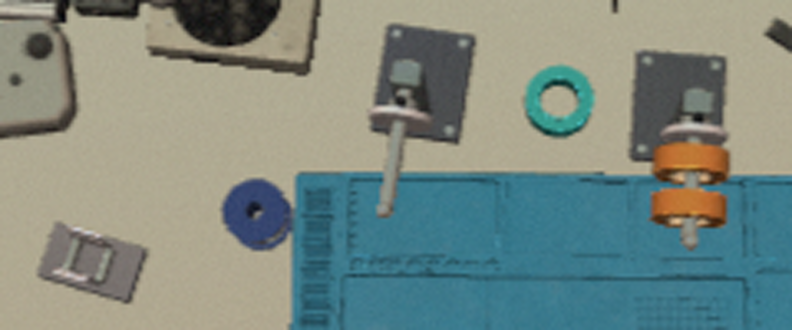

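The crop shows the spare post top at (293,147) and its nose at (286,189), the full post at (381,155) with its nose at (379,199), and the saddle plate turned by about 18°. Next I'll compute the frames.

```bash
python3 - <<'E'
from h import *
f=load('top0')
c=lambda u,v:(170+u/3.3,125+v/3.3)
P=lambda u,v,z:plane(f,*c(u,v),z)[:2]
for n,a,b in(('spare',(407,73),(383,210)),('full',(698,101),(689,243))):
    p=P(*a,.145);q=P(*b,.148); d=q-p; print(n,p.round(4),q.round(4),np.linalg.norm(d).round(4),'yaw',np.degrees(np.arctan2(-d[1],-d[0])).round(1))
for n,k in(('spareplate',[(389,24),(475,36),(458,142),(370,130)]),('fullplate',[(637,51),(727,57),(726,160),(630,159)])):
    k=np.array([P(*x,.01) for x in k]); print(n,k.round(3).tolist())
k=np.array([P(*x,.01) for x in [(62,222),(147,250),(130,302),(38,277)]]); print('sad',k.round(4).tolist(),k.mean(0)); e=(k[1]-k[0]+k[2]-k[3]); print(np.degrees(np.arctan2(e[1],e[0])),np.linalg.norm(e)/2)
o=get_obs(); print(R.from_rotvec(o['tcp_rot']).as_matrix().round(3))
E
```

```text
spare [0.6064 0.0627] [0.4967 0.0789] 0.1109 yaw -8.4
full [ 0.5849 -0.1636] [ 0.4725 -0.1544] 0.1129 yaw -4.7
spareplate [[0.693, 0.089], [0.682, 0.013], [0.586, 0.027], [0.596, 0.104]]
fullplate [[0.669, -0.13], [0.664, -0.21], [0.571, -0.207], [0.571, -0.123]]
sad [[0.5123, 0.3701], [0.4881, 0.2949], [0.4427, 0.3073], [0.4639, 0.388]] [0.47673339 0.34003546]
-106.25007664718188 0.081202559302425
[[ 0.966  0.26  -0.001]
 [ 0.26  -0.966  0.002]
 [-0.    -0.002 -1.   ]]
```

send_rows --pt "1 4 -3.7 0 0.04" --pt "1 8.2 -7.5 0 0.08" --pt "1 12.4 -11.3 0 0.12" --pt "1 17 -15.5 0 0.17" --pt "1 21.5 -19.7 0 0.22" --pt "1 26 -23.8 0 0.26" --pt "1 30.5 -28 0 0.3" --pt "1 35 -32 0 0.345" --pt "1 39 -35.6 0 0.345" --pt "1 41.4 -37.8 0 0.345" --force 30

```text
time_s: 1.35
tcp_pos: [0.4716, -0.1517, 0.2531]
tcp_rot: [-3.138, 0.122, 0.0]
contact_force: [0.7, -1.3, -0.7]
width: 1.002
gripper_force: 0.0
```

```bash
python3 - <<'E'
from h import *
o=get_obs(); print(o['tcp_pos'],R.from_rotvec(o['tcp_rot']).as_matrix().round(3).tolist())
f=snap('wrist','w1'); print(f['fx'],f['cx'],f['cy'],np.round(f['extrinsics'],3).tolist())
E
```

```text
[ 0.47163058 -0.15168786  0.25305155] [[0.997, -0.078, -0.0], [-0.078, -0.997, 0.001], [-0.0, -0.001, -1.0]]
309.70691628693146 313.3752819107504 198.84474484725797 [[-0.077, 0.949, 0.306, 0.55], [-0.997, -0.073, -0.025, -0.157], [-0.001, -0.307, 0.952, 0.374], [0.0, 0.0, 0.0, 1.0]]
```

View pics/w1.png

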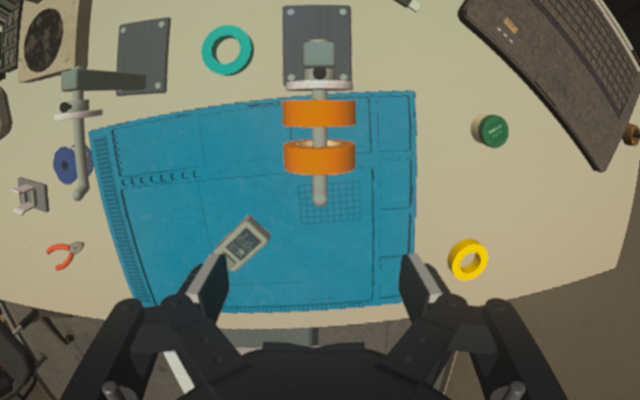

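The wrist view shows the front roll at cols 284–355 and rows 140–175, the rear roll at rows 98–128, and the nose at (320,200). The spare bar's nose is at (80,195) and its disc at (78,112).

```bash
python3 - <<'E'
from h import *
f=load('w1'); hsv=cv2.cvtColor(f['pixels'],cv2.COLOR_RGB2HSV)
m=cv2.inRange(hsv,(8,130,90),(22,255,255)); n,l,s,c=cv2.connectedComponentsWithStats(m)
P=lambda u,v,z:plane(f,u,v,z,True)[:2].round(4)
for i in range(1,n):
    if s[i][4]<300: continue
    x,y,w,h,_=s[i]; print(s[i],c[i])
    for u in(x+1,x+2,x+w-3,x+w-2):
        r=np.where(l[:,u]==i)[0]; print(u,r.min(),r.max(),P(u,r.min()-.5,.118),P(u,r.max()+.5,.118))
    for u in (x+w//2-14,x+w//2+14):
        r=np.where(l[:,u]==i)[0]; print('top',u,r.min(),r.max(),P(u,r.min()-.5,.146),P(u,r.max()+.5,.146))
print('post front',P(319,66,.145),'nose',P(320,205,.148),'bar',P(319.5,135,.136),P(320,185,.136))
print('spare nose',P(80,198,.148),'bar',P(78,125,.136),P(80,180,.136),'post',P(75,70,.145))
E
```

```text
[ 283  100   72   27 1824] [318.23848684 113.03234649]
284 101 124 [ 0.5534 -0.1331] [ 0.5335 -0.1313]
285 101 124 [ 0.5533 -0.1339] [ 0.5335 -0.1322]
352 102 124 [ 0.5485 -0.1885] [ 0.5293 -0.1873]
353 102 123 [ 0.5484 -0.1893] [ 0.5301 -0.1882]
top 305 101 126 [ 0.5516 -0.151 ] [ 0.5325 -0.1494]
top 333 101 125 [ 0.5501 -0.1712] [ 0.5317 -0.1699]
[ 284  140   70   35 2017] [318.59841349 158.00743679]
285 144 168 [ 0.5176 -0.1307] [ 0.4963 -0.1286]
286 143 169 [ 0.5183 -0.1316] [ 0.4953 -0.1294]
351 143 169 [ 0.5143 -0.1856] [ 0.4911 -0.1844]
352 143 168 [ 0.5142 -0.1864] [ 0.492  -0.1853]
top 305 140 173 [ 0.5228 -0.1486] [ 0.497  -0.1465]
top 333 146 173 [ 0.5168 -0.169 ] [ 0.4954 -0.1676]
post front [ 0.5764 -0.1631] nose [ 0.4717 -0.156 ] bar [ 0.5243 -0.1596] [ 0.4844 -0.1571]
spare nose [0.4951 0.0711] bar [0.5636 0.0653] [0.5104 0.0768] post [0.6142 0.0534]
```

send_rows --pt "1 1.7 0.2 1 0" --pt "1 3.4 0.37 3 0" --pt "1 3.4 0.37 6 0" --pt "1 3.4 0.37 9 0" --pt "1 3.4 0.37 11.5 0" --pt "1 3.4 0.37 13 0" --pt "1 3.4 0.37 13 0" --pt "1 3.4 0.37 13 0" --pt "0.2 3.4 0.37 13 0" --pt "-0.2 3.4 0.37 13 0" --force 25

```text
time_s: 2.65
tcp_pos: [0.5046, -0.1617, 0.1244]
tcp_rot: [3.139, -0.129, 0.003]
contact_force: [-0.4, -0.0, 3.9]
width: 0.689
gripper_force: 26.3
```

send_rows --pt "-1 0 0 0 0" --pt "-1 0 0 0 0" --pt "-1 0 0 0 0" --pt "-1 0 0 0 0" --pt "-1 0 0 0 0" --pt "-1 0 0 0 0" --pt "-1 0 0 -0.6 0" --pt "-1 0 0 -1.2 0" --pt "-1 0 0 -1.8 0" --pt "-1 0 0 -1.8 0"

```text
time_s: 3.9
tcp_pos: [0.5044, -0.1616, 0.1419]
tcp_rot: [3.139, -0.129, 0.002]
contact_force: [-0.1, -0.5, -0.7]
width: 0.689
gripper_force: 27.1
```

```bash
python3 - <<'E'
from h import *
o=get_obs(); print(o['time_s'],o['tcp_pos'],o['width'],o['contact_force'],o['gripper_force'])
f=snap('wrist','w2')
E
```

```text
3.9 [ 0.50435324 -0.16162613  0.14186499] 0.688697692384331 [-0.05938942 -0.53885506 -0.7215348 ] 27.148001833702438
```

View pics/w2.png

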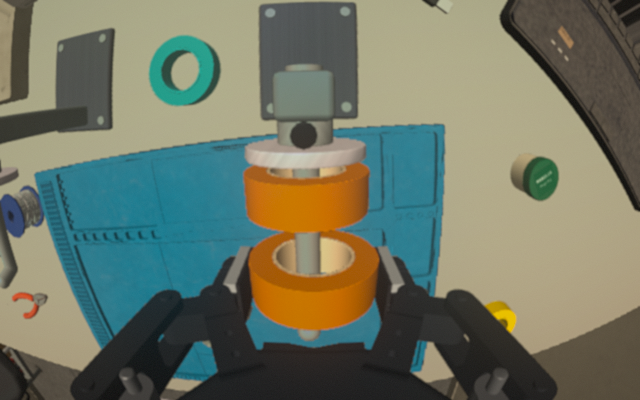

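The roll is gripped and lifted, with the bar visible inside the bore and the rear roll still at its disc. Next I slide it off over the nose.

send_rows --pt "-1 -1 0 -1.8 0" --pt "-1 -2 0 0 0" --pt "-1 -3 0 0 0" --pt "-1 -4 0 0 0" --pt "-1 -5 0 0 0" --pt "-1 -6 0 0 0" --pt "-1 -7 0 0 0" --pt "-1 -7.5 0 0 0" --pt "-1 -7.5 0 0 0" --pt "-1 -7.5 0 0 0"

```text
time_s: 5.2
tcp_pos: [0.4297, -0.1554, 0.1413]
tcp_rot: [-3.139, 0.129, -0.001]
contact_force: [0.1, -0.4, -0.5]
width: 0.681
gripper_force: 40.3
```

My first row carried a stray 18 mm lift, so the roll may have slipped in the grip. I'll check it.

```bash
python3 - <<'E'
from h import *
f=snap('wrist','w3'); g=snap('scene','s3')
a=f['pixels'][150:400,120:520]; 
u,v=map(int,proj(g,(.43,-.155,.13))); print(u,v)
b=cv2.resize(g['pixels'][v-42:v+42,u-67:u+67],(400,250),interpolation=cv2.INTER_CUBIC)
cv2.imwrite('pics/c3.png',np.vstack([a,b])[:,:,::-1])
E
```

```text
345 181
```

View pics/c3.png

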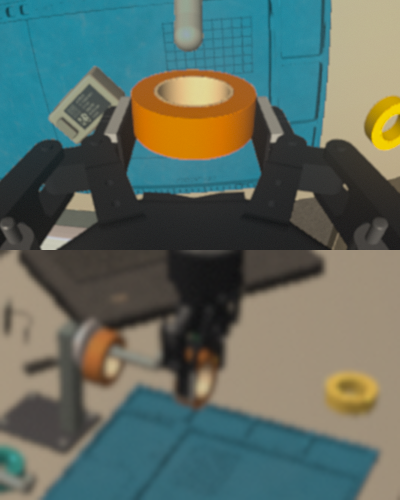

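```bash
python3 - <<'E'
from h import *
T={}
for n,tcp in(('w2',(.50435,-.16163,.14187)),('w3',(.4297,-.1554,.1413))):
    f=load(n); hsv=cv2.cvtColor(f['pixels'],cv2.COLOR_RGB2HSV)
    m=cv2.inRange(hsv,(5,150,60),(20,255,255)); n_,l,s,c=cv2.connectedComponentsWithStats(m)
    i=max((k for k in range(1,n_) if s[k][4]>300),key=lambda k:c[k][1]); mm=(l==i).astype(np.uint8)
    cs,h=cv2.findContours(mm,cv2.RETR_CCOMP,cv2.CHAIN_APPROX_NONE)
    hole=max((k for k in range(len(cs)) if h[0][k][3]>=0),key=lambda k:len(cs[k]),default=None)
    print(n,s[i]); 
    if hole is not None:
        e=cv2.fitEllipse(cv2.convexHull(cs[hole])); print('bore',np.round(e,1).tolist() if 0 else e, cv2.boundingRect(cs[hole]))
        x,y,w,hh=cv2.boundingRect(cs[hole])
    for nm,u,v in(('top',s[i][0]+s[i][2]/2,s[i][1]),('boreT',x+w/2,y),('boreB',x+w/2,y+hh),('bot',s[i][0]+s[i][2]/2,s[i][1]+s[i][3])):
        o,d=ray(f,u,v,True); 
        # point in plane of tool xz, report x offset of ray at heights relative to TCP
        print(nm,[ (round(zz,3),((o+d*(tcp[2]+zz-o[2])/d[2])[0]-tcp[0]).round(4)) for zz in(.03,.018,0,-.018,-.03,-.045)])
E
```

```text
w2 [  244   163   136   167 14678]
bore ((312.77197265625, 254.83901977539062), (46.22971725463867, 82.82728576660156), 91.14466094970703) (271, 231, 85, 47)
top [(0.03, np.float64(0.0601)), (0.018, np.float64(0.0577)), (0, np.float64(0.0542)), (-0.018, np.float64(0.0507)), (-0.03, np.float64(0.0483)), (-0.045, np.float64(0.0454))]
boreT [(0.03, np.float64(0.038)), (0.018, np.float64(0.0327)), (0, np.float64(0.0248)), (-0.018, np.float64(0.0169)), (-0.03, np.float64(0.0117)), (-0.045, np.float64(0.0051))]
boreB [(0.03, np.float64(0.0201)), (0.018, np.float64(0.0125)), (0, np.float64(0.0011)), (-0.018, np.float64(-0.0103)), (-0.03, np.float64(-0.0179)), (-0.045, np.float64(-0.0274))]
bot [(0.03, np.float64(-0.0041)), (0.018, np.float64(-0.0149)), (0, np.float64(-0.0311)), (-0.018, np.float64(-0.0472)), (-0.03, np.float64(-0.058)), (-0.045, np.float64(-0.0715))]
w3 [ 251  220  125   89 7426]
bore ((313.3167724609375, 241.00259399414062), (33.267974853515625, 81.56086730957031), 90.28266906738281) (273, 225, 82, 33)
top [(0.03, np.float64(0.0418)), (0.018, np.float64(0.037)), (0, np.float64(0.0298)), (-0.018, np.float64(0.0227)), (-0.03, np.float64(0.0179)), (-0.045, np.float64(0.012))]
boreT [(0.03, np.float64(0.04)), (0.018, np.float64(0.035)), (0, np.float64(0.0275)), (-0.018, np.float64(0.0201)), (-0.03, np.float64(0.0151)), (-0.045, np.float64(0.0088))]
boreB [(0.03, np.float64(0.0281)), (0.018, np.float64(0.0215)), (0, np.float64(0.0116)), (-0.018, np.float64(0.0018)), (-0.03, np.float64(-0.0048)), (-0.045, np.float64(-0.013))]
bot [(0.03, np.float64(0.0064)), (0.018, np.float64(-0.003)), (0, np.float64(-0.0171)), (-0.018, np.float64(-0.0312)), (-0.03, np.float64(-0.0407)), (-0.045, np.float64(-0.0524))]
```

The roll slipped about 12 mm down in the pads and is still held. I'll hang it near the nose of the spare bar and regrip lower. First I move in front of the spare nose.

send_rows --pt "-1 -0.1 -1 -0.4 0" --pt "-1 -0.3 -3.5 -1 0.01" --pt "-1 -0.5 -7 -1.8 0.02" --pt "-1 -0.8 -11 -1.8 0.03" --pt "-1 -1.1 -15 -1.8 0.04" --pt "-1 -1.3 -19 -1.8 0.05" --pt "-1 -1.4 -22 -1.8 0.06" --pt "-1 -1.5 -23.5 -1.8 0.066" --pt "-1 -1.5 -24.1 -1.8 0.066" --pt "-1 -1.5 -24.1 -1.8 0.066" --force 40

```text
time_s: 6.55
tcp_pos: [0.4341, 0.0854, 0.1594]
tcp_rot: [3.132, -0.234, -0.0]
contact_force: [0.1, -0.7, -0.5]
width: 0.682
gripper_force: 43.6
```

```bash
python3 - <<'E'
from h import *
o=get_obs(); print(o['tcp_pos'],R.from_rotvec(o['tcp_rot']).as_matrix().round(3).tolist(),o['width'])
f=snap('wrist','w4')
E
```

```text
[0.43408578 0.08540068 0.15935641] [[0.989, -0.148, -0.0], [-0.148, -0.989, -0.0], [-0.0, 0.0, -1.0]] 0.6822707704486812
```

View pics/w4.png

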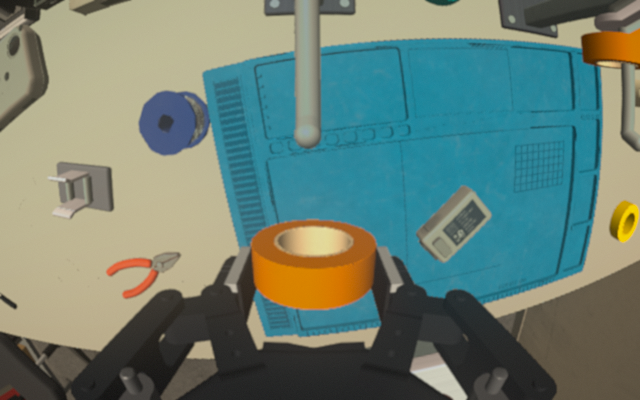

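The spare nose is at (308,132) and its bar runs straight up the image. The roll is at col 313, and the saddle is at (82,188).

```bash
python3 - <<'E'
from h import *
f=load('w4'); P=lambda u,v,z:plane(f,u,v,z,True)[:2].round(4)
print('bar',P(307.3,5,.136),P(307.5,60,.136),P(308,110,.136),'nose top',P(308,130,.148),'nose end',P(308,146,.142))
print('roll mid',P(313.5,262,.137))
print('sad base corners',[P(*k,.01) for k in((60,161),(111,166),(113,210),(78,212))])
E
```

```text
bar [0.5586 0.0703] [0.5317 0.0742] [0.5085 0.0775] nose top [0.5002 0.0785] nose end [0.4925 0.0798]
roll mid [0.4311 0.0865]
sad base corners [array([0.5136, 0.3679]), array([0.492 , 0.2898]), array([0.4451, 0.3046]), array([0.4502, 0.3617])]
```

send_rows --pt "-1 0.8 -0.2 0 0" --pt "-1 2 -0.2 0 0" --pt "-1 3 -0.2 0 0" --pt "-1 4 -0.2 0 0" --pt "-1 5 -0.2 0 0" --pt "-1 6 -0.2 0 0" --pt "-1 7 -0.2 0 0" --pt "-1 8 -0.2 0 0" --pt "-1 9 -0.2 0 0" --pt "-1 9.2 -0.2 0 0"

```text
time_s: 7.85
tcp_pos: [0.5209, 0.0744, 0.1559]
tcp_rot: [3.131, -0.232, -0.02]
contact_force: [-5.6, 1.6, -14.0]
width: 0.681
gripper_force: 45.7
```

```bash
python3 - <<'E'
from h import *
o=get_obs(); print(o['tcp_pos'],o['width'],o['contact_force'])
f=snap('wrist','w5'); g=snap('scene','s5')
a=f['pixels'][100:350,120:520]; 
u,v=map(int,proj(g,(.525,.075,.13))); print(u,v)
b=cv2.resize(g['pixels'][v-42:v+42,u-67:u+67],(400,250),interpolation=cv2.INTER_CUBIC)
cv2.imwrite('pics/c5.png',np.vstack([a,b])[:,:,::-1])
E
```

```text
[0.5208582  0.07439721 0.15590001] 0.6814343332253477 [ -5.62537247   1.62881145 -14.04425502]
280 215
```

View pics/c5.png

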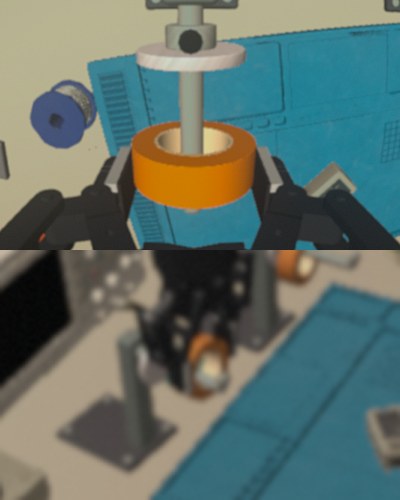

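The roll is on the bar but a little too high, with its bore bottom touching the bar from below (−14 N). I'll lower it, release, drop the gripper and regrip.

send_rows --pt "-1 0 0 0.5 0" --pt "-1 0 0 0.9 0" --pt "-1 0 0 1.2 0" --pt "-1 0 0 1.4 0" --pt "-1 0 0 1.6 0" --pt "-1 0 0 1.6 0" --pt "-1 0 0 1.6 0" --pt "-1 0 0 1.6 0" --pt "-1 0 0 1.6 0" --pt "-1 0 0 1.6 0"

```text
time_s: 9.2
tcp_pos: [0.5254, 0.0745, 0.1434]
tcp_rot: [-3.133, 0.232, -0.0]
contact_force: [-0.7, -0.3, 0.1]
width: 0.676
gripper_force: 48.8
```

send_rows --pt "0 0 0 0 0" --pt "1 0 0 0 0" --pt "1 0 0 0 0" --pt "1 0 0 0.8 0" --pt "1 0 0 2 0" --pt "1 0 0 3.1 0" --pt "1 0 0 3.1 0" --pt "1 0 0 3.1 0" --pt "1 0 0 3.1 0" --pt "1 0 0 3.1 0" --force 30

```text
time_s: 10.45
tcp_pos: [0.5257, 0.0745, 0.1127]
tcp_rot: [-3.133, 0.233, -0.001]
contact_force: [0.6, -0.6, 0.4]
width: 1.002
gripper_force: 0.0
```

```bash
python3 - <<'E'
from h import *
o=get_obs(); print(o['tcp_pos'],o['width'],o['contact_force'])
f=snap('wrist','w6')
cv2.imwrite('pics/c6.png',f['pixels'][60:360,100:540,::-1])
E
```

```text
[0.52565403 0.07445591 0.11269892] 1.0024175443526548 [ 0.61586413 -0.63389449  0.38270916]
```

View pics/c6.png

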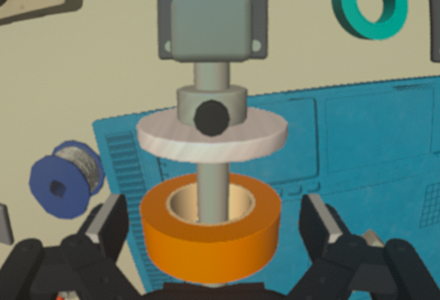

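The roll hangs upright on the spare bar with the open fingers on either side. Next I'll estimate the gap to the disc and close.

```bash
python3 - <<'E'
from h import *
f=load('w6'); im=f['pixels']; t=np.array([.52565,.07446]); ax=np.array([.99,-.143])
S=lambda u,v,z:((plane(f,u,v,z,True)[:2]-np.array([.608,.063]))@ax).round(4)
print('disc front top',S(312,222,.156),'roll front top',S(311,344,.148),'roll rear top outer bore',S(311,60+218,.136))
print('disc side',S(237,193,.13),S(237,201,.13),S(386,188,.13),S(386,198,.13),'roll sides',S(242,268,.118),S(380,264,.118),'tcp',(t-np.array([.608,.063]))@ax)
for u in (300,324): print(u,[tuple(im[v,u]) for v in range(208,230,2)])
E
```

```text
disc front top -0.0367 roll front top -0.09 roll rear top outer bore -0.0673
disc side -0.0361 -0.0391 -0.0345 -0.0382 roll sides -0.0741 -0.0722 tcp -0.08316528000000004
300 [(np.uint8(204), np.uint8(208), np.uint8(191)), (np.uint8(205), np.uint8(207), np.uint8(190)), (np.uint8(205), np.uint8(206), np.uint8(189)), (np.uint8(206), np.uint8(205), np.uint8(188)), (np.uint8(203), np.uint8(201), np.uint8(185)), (np.uint8(203), np.uint8(199), np.uint8(183)), (np.uint8(201), np.uint8(194), np.uint8(178)), (np.uint8(182), np.uint8(171), np.uint8(155)), (np.uint8(148), np.uint8(145), np.uint8(125)), (np.uint8(151), np.uint8(147), np.uint8(128)), (np.uint8(150), np.uint8(146), np.uint8(127))]
324 [(np.uint8(199), np.uint8(195), np.uint8(179)), (np.uint8(200), np.uint8(195), np.uint8(178)), (np.uint8(202), np.uint8(195), np.uint8(179)), (np.uint8(204), np.uint8(195), np.uint8(178)), (np.uint8(202), np.uint8(193), np.uint8(177)), (np.uint8(200), np.uint8(191), np.uint8(174)), (np.uint8(195), np.uint8(183), np.uint8(167)), (np.uint8(160), np.uint8(149), np.uint8(136)), (np.uint8(120), np.uint8(117), np.uint8(103)), (np.uint8(123), np.uint8(119), np.uint8(103)), (np.uint8(122), np.uint8(117), np.uint8(103))]
```

send_rows --pt "0.2 0 0 0 0" --pt "-1 0 0 0 0" --pt "-1 0 0 0 0" --pt "-1 0 0 0 0" --pt "-1 0 0 0 0" --pt "-1 0 0 0 0" --pt "-1 0 0 0 0" --pt "-1 0 0 -0.4 0" --pt "-1 0 0 -0.8 0" --pt "-1 0 0 -0.8 0" --force 30

```text
time_s: 11.75
tcp_pos: [0.5254, 0.0743, 0.1205]
tcp_rot: [3.133, -0.233, 0.0]
contact_force: [-0.1, 0.4, -0.3]
width: 0.688
gripper_force: 32.2
```

send_rows --pt "-1 0.5 0 0 0" --pt "-1 1 0 0 0" --pt "-1 1.5 0 0 0" --pt "-1 1.9 0 0 0" --pt "-1 2.2 0 0 0" --pt "-1 2.45 0 0 0" --pt "-1 2.65 0 0 0" --pt "-1 2.8 0 0 0" --pt "-1 2.9 0 0 0" --pt "-1 2.9 0 0 0"

```text
time_s: 13.0
tcp_pos: [0.5541, 0.0702, 0.1203]
tcp_rot: [-3.133, 0.232, 0.0]
contact_force: [-0.1, 0.4, -0.4]
width: 0.688
gripper_force: 32.2
```

send_rows --pt "-1 0.03 0 0 0" --pt "-1 0.06 0 0 0" --pt "-1 0.09 0 0 0" --pt "-1 0.12 0 0 0" --pt "-1 0.15 0 0 0" --pt "-1 0.15 0 0 0" --pt "-1 0.15 0 0 0" --pt "-1 0.15 0 0 0" --pt "-1 0.15 0 0 0" --pt "-1 0.15 0 0 0"

```text
time_s: 14.25
tcp_pos: [0.5556, 0.0699, 0.1203]
tcp_rot: [-3.133, 0.233, 0.0]
contact_force: [-0.2, 0.2, -0.5]
width: 0.686
gripper_force: 32.2
```

send_rows --pt "-1 0.03 0 0 0" --pt "-1 0.06 0 0 0" --pt "-1 0.09 0 0 0" --pt "-1 0.12 0 0 0" --pt "-1 0.14 0 0 0" --pt "-1 0.14 0 0 0" --pt "-1 0.14 0 0 0" --pt "-1 0.14 0 0 0" --pt "-1 0.14 0 0 0" --pt "-1 0.14 0 0 0"

```text
time_s: 15.5
tcp_pos: [0.557, 0.0697, 0.1203]
tcp_rot: [-3.133, 0.233, -0.0]
contact_force: [0.5, -0.4, 0.0]
width: 0.688
gripper_force: 32.2
```

send_rows --pt "-1 0.03 0 0 0" --pt "-1 0.06 0 0 0" --pt "-1 0.09 0 0 0" --pt "-1 0.12 0 0 0" --pt "-1 0.14 0 0 0" --pt "-1 0.14 0 0 0" --pt "-1 0.14 0 0 0" --pt "-1 0.14 0 0 0" --pt "-1 0.14 0 0 0" --pt "-1 0.14 0 0 0"

```text
time_s: 16.75
tcp_pos: [0.5572, 0.0697, 0.1202]
tcp_rot: [3.133, -0.232, -0.004]
contact_force: [-4.7, 1.6, 2.8]
width: 0.688
gripper_force: 32.5
```

Contact at about 5 N. I'll hold it.

send_rows --pt "-1 0 0 0 0" --pt "-1 0 0 0 0" --pt "-1 0 0 0 0" --pt "-1 0 0 0 0" --pt "-1 0 0 0 0" --pt "-1 0 0 0 0" --pt "-1 0 0 0 0" --pt "-1 0 0 0 0" --pt "-1 0 0 0 0" --pt "-1 0 0 0 0"

```text
time_s: 18.0
tcp_pos: [0.5573, 0.0697, 0.1202]
tcp_rot: [3.133, -0.232, -0.004]
contact_force: [-4.8, 1.3, 3.6]
width: 0.688
gripper_force: 32.5
```

send_rows --pt "-1 -0.05 0 0 0" --pt "-1 -0.12 0 0 0" --pt "-1 -0.12 0 0.3 0" --pt "-1 -0.12 0 0.6 0" --pt "-1 -0.12 0 0.75 0" --pt "-1 -0.12 0 0.75 0" --pt "-0.2 -0.12 0 0.75 0" --pt "0.3 -0.12 0 0.75 0" --pt "1 -0.12 0 0.75 0" --pt "1 -0.12 0 0.75 0"

```text
time_s: 19.25
tcp_pos: [0.5587, 0.0695, 0.1132]
tcp_rot: [-3.133, 0.233, -0.005]
contact_force: [0.5, -0.2, 0.7]
width: 0.997
gripper_force: 0.0
```

send_rows --pt "1 0 0 0 0" --pt "1 0 0 0 0" --pt "1 0 0 0 0" --pt "1 0 0 -2 0" --pt "1 0 0 -5 0" --pt "1 0 0 -9 0" --pt "1 0 0 -13 0" --pt "1 0 0 -13 0" --pt "1 0 0 -13 0" --pt "1 0 0 -13 0"

```text
time_s: 20.5
tcp_pos: [0.5563, 0.0696, 0.2415]
tcp_rot: [3.132, -0.232, -0.005]
contact_force: [-0.3, 0.0, -0.3]
width: 1.004
gripper_force: 0.0
```

```bash
python3 - <<'E'
from h import *
o=get_obs(); print(o['time_s'],o['tcp_pos'],R.from_rotvec(o['tcp_rot']).as_matrix().round(3).tolist())
f=snap('wrist','w7'); hsv=cv2.cvtColor(f['pixels'],cv2.COLOR_RGB2HSV)
m=cv2.inRange(hsv,(5,150,60),(20,255,255)); n,l,s,c=cv2.connectedComponentsWithStats(m)
for i in range(1,n):
    if s[i][4]>200: print(s[i],c[i].round(1),plane(f,*c[i],.14,True).round(4))
E
```

```text
20.5 [0.55627718 0.06956984 0.24145927] [[0.989, -0.148, -0.003], [-0.148, -0.989, -0.0], [-0.003, 0.001, -1.0]]
[ 517  164   54   36 1258] [543.3 184.1] [ 0.5455 -0.1415  0.14  ]
[ 275  180   72   37 1526] [310.  202.6] [0.56   0.0722 0.14  ]
```

The front roll stays hanging at the disc. Now over the rear roll.

send_rows --pt "1 0.2 2 0 -0.01" --pt "1 0.5 5.5 0 -0.02" --pt "1 0.8 9.5 0 -0.03" --pt "1 1.1 13.5 0 -0.045" --pt "1 1.4 17.5 0 -0.06" --pt "1 1.7 20.5 0 -0.072" --pt "1 1.9 22.5 0 -0.072" --pt "1 1.9 23 0 -0.072" --pt "1 1.9 23 0 -0.072" --pt "1 1.9 23 0 -0.072"

```text
time_s: 21.8
tcp_pos: [0.5423, -0.1587, 0.2428]
tcp_rot: [-3.138, 0.115, 0.0]
contact_force: [0.1, 0.4, -0.7]
width: 0.997
gripper_force: 0.0
```

```bash
python3 - <<'E'
from h import *
o=get_obs(); print(o['time_s'],o['tcp_pos'],R.from_rotvec(o['tcp_rot']).as_matrix().round(3).tolist())
f=snap('wrist','w8'); hsv=cv2.cvtColor(f['pixels'],cv2.COLOR_RGB2HSV)
m=cv2.inRange(hsv,(8,130,90),(22,255,255)); n,l,s,c=cv2.connectedComponentsWithStats(m)
P=lambda u,v,z:plane(f,u,v,z,True)[:2].round(4)
for i in range(1,n):
    if s[i][4]<300 : continue
    x,y,w,h,_=s[i]; print(s[i],c[i])
    for u in(x+2,x+w-3):
        r=np.where(l[:,u]==i)[0]; print(u,P(u,r.min()-.5,.118),P(u,r.max()+.5,.118))
E
```

```text
21.8 [ 0.54230611 -0.15870756  0.24277932] [[0.997, -0.073, 0.0], [-0.073, -0.997, 0.001], [-0.0, -0.001, -1.0]]
[ 61 180  52  36 919] [ 86.77366703 202.27856366]
63 [0.5627 0.1119] [0.5481 0.118 ]
110 [0.5732 0.036 ] [0.5663 0.038 ]
[ 280  185   72   38 1993] [315.29453086 204.32714501]
282 [ 0.5524 -0.1325] [ 0.5384 -0.131 ]
349 [ 0.5518 -0.1881] [ 0.5289 -0.1872]
```

send_rows --pt "1 0 0.13 2 0" --pt "1 0 0.13 5 0" --pt "1 0 0.13 8.5 0" --pt "1 0 0.13 11.5 0" --pt "1 0 0.13 13.1 0" --pt "1 0 0.13 13.1 0" --pt "0.2 0 0.13 13.1 0" --pt "-1 0 0.13 13.1 0" --pt "-1 0 0.13 13.1 0" --pt "-1 0 0.13 13.1 0" --force 35

```text
time_s: 23.1
tcp_pos: [0.5432, -0.1618, 0.1134]
tcp_rot: [3.139, -0.119, 0.006]
contact_force: [-1.3, 0.7, 6.6]
width: 0.691
gripper_force: 37.6
```

send_rows --pt "-1 0 0 0 0" --pt "-1 0 0 0 0" --pt "-1 0 0 0 0" --pt "-1 0 0 -0.5 0" --pt "-1 0 0 -1 0" --pt "-1 0 0 -1.4 0" --pt "-1 0 0 -1.75 0" --pt "-1 0 0 -1.75 0" --pt "-1 0 0 -1.75 0" --pt "-1 0 0 -1.75 0"

```text
time_s: 24.35
tcp_pos: [0.5418, -0.1618, 0.1291]
tcp_rot: [-3.139, 0.12, 0.001]
contact_force: [-0.7, -0.8, -0.0]
width: 0.69
gripper_force: 37.6
```

```bash
python3 - <<'E'
from h import *
o=get_obs(); print(o['time_s'],o['tcp_pos'],o['contact_force'])
f=snap('wrist','w9'); hsv=cv2.cvtColor(f['pixels'],cv2.COLOR_RGB2HSV)
m=cv2.inRange(hsv,(5,150,60),(20,255,255)); n,l,s,c=cv2.connectedComponentsWithStats(m)
for i in range(1,n):
    if s[i][4]>200: print(s[i],c[i].round(1))
E
```

```text
24.35 [ 0.5417613  -0.16183076  0.12913046] [-0.6915616  -0.75962988 -0.03637207]
[   0  216   39   55 1256] [ 18.9 244.8]
[ 243  253  139   95 7907] [314.9 307.6]
```

send_rows --pt "-1 0 0 -0.15 0" --pt "-1 -0.8 0 -0.15 0" --pt "-1 -2 0 -0.15 0" --pt "-1 -3.2 0 -0.15 0" --pt "-1 -4.3 0 -0.15 0" --pt "-1 -5.4 0 -0.15 0" --pt "-1 -6.2 0 -0.15 0" --pt "-1 -7 0 -0.15 0" --pt "-1 -7 0 -0.15 0" --pt "-1 -7 0 -0.15 0"

```text
time_s: 25.65
tcp_pos: [0.4726, -0.1566, 0.1309]
tcp_rot: [3.139, -0.119, 0.001]
contact_force: [0.6, 0.3, -0.4]
width: 0.69
gripper_force: 37.6
```

send_rows --pt "-1 -0.6 0 0 0" --pt "-1 -1.2 0 0 0" --pt "-1 -1.8 0 0 0" --pt "-1 -2.4 0 0 0" --pt "-1 -3 0 0 0" --pt "-1 -3.6 0 0 0" --pt "-1 -4 0 0 0" --pt "-1 -4 0 0 0" --pt "-1 -4 0 0 0" --pt "-1 -4 0 0 0"

```text
time_s: 26.9
tcp_pos: [0.4325, -0.1535, 0.1308]
tcp_rot: [3.139, -0.119, 0.001]
contact_force: [0.1, -0.2, -0.6]
width: 0.691
gripper_force: 37.6
```

send_rows --pt "-1 0 0 -2 0" --pt "-1 -0.1 -1 -4.5 0" --pt "-1 -0.3 -3 -7 0" --pt "-1 -0.5 -6 -8 0.02" --pt "-1 -0.8 -10 -8 0.04" --pt "-1 -1.1 -14 -8 0.07" --pt "-1 -1.4 -18 -8 0.1" --pt "-1 -1.7 -22 -8 0.13" --pt "-1 -2.1 -26 -8 0.16" --pt "-1 -2.4 -30 -8 0.18"

```text
time_s: 28.15
tcp_pos: [0.431, 0.1488, 0.2109]
tcp_rot: [-3.116, 0.402, -0.0]
contact_force: [1.0, -0.3, -1.1]
width: 0.69
gripper_force: 37.8
```

```bash
python3 - <<'E'
from h import *
o=get_obs(); print(o['time_s'],o['tcp_pos'],R.from_rotvec(o['tcp_rot']).as_matrix().round(3).tolist())
M=R.from_rotvec(o['tcp_rot']).as_matrix()
print(M.T@(np.array([.43,.352,.2])-o['tcp_pos']))
E
```

```text
28.15 [0.4310129  0.14880281 0.21089658] [[0.967, -0.254, 0.0], [-0.254, -0.967, 0.0], [0.0, -0.0, -1.0]]
[-0.05258813 -0.19627602  0.01091197]
```

send_rows --pt "-1 -1 -3.5 0 0.01" --pt "-1 -2 -7.5 0 0.02" --pt "-1 -3 -11.5 0.3 0.027" --pt "-1 -4.1 -15.5 0.6 0.027" --pt "-1 -5 -18.5 1 0.027" --pt "-1 -5.2 -19.6 1 0.027" --pt "-1 -5.2 -19.6 1 0.027" --pt "-1 -5.2 -19.6 1 0.027" --pt "-1 -5.2 -19.6 1 0.027" --pt "-1 -5.2 -19.6 1 0.027"

```text
time_s: 29.4
tcp_pos: [0.4308, 0.3494, 0.2011]
tcp_rot: [3.11, -0.445, 0.0]
contact_force: [0.0, -0.8, 0.2]
width: 0.687
gripper_force: 37.8
```

```bash
python3 - <<'E'
from h import *
o=get_obs(); print(o['time_s'],o['tcp_pos'],o['tcp_rot'])
f=snap('wrist','w10')
cv2.imwrite('pics/c10.png',cv2.resize(f['pixels'][60:340,180:460,::-1],None,fx=2,fy=2,interpolation=cv2.INTER_CUBIC))
E
```

```text
29.4 [0.43078925 0.34936376 0.20109996] [ 3.10983165e+00 -4.45400356e-01  4.52509893e-04]
```

View pics/c10.png

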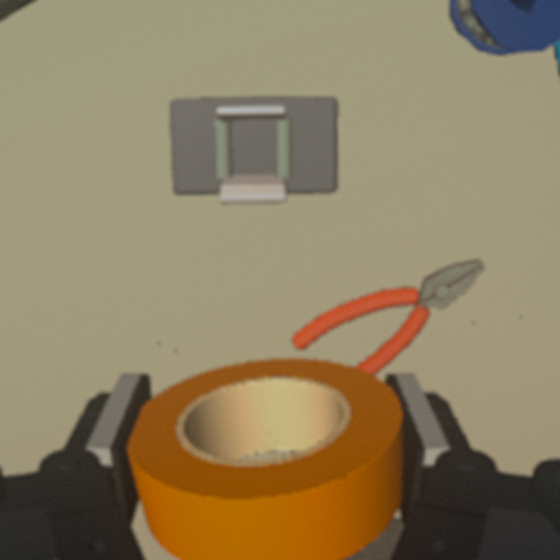

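The saddle is square to the tool, with plate corners at (172,98)–(338,190) in the crop. The roll is held squarely with its centre at about col 266.

```bash
python3 - <<'E'
from h import *
f=load('w10'); o=get_obs(); M=R.from_rotvec(o['tcp_rot']).as_matrix()
P=lambda u,v,z:plane(f,180+u/2,60+v/2,z,True)
T=lambda u,v,z:((M.T@(P(u,v,z)-o['tcp_pos']))*100).round(2)
k=np.array([P(172,98,.01),P(338,97,.01),P(338,191,.01),P(173,193,.01)]); c=k.mean(0); print('saddle',c.round(4),'tool cm',(M.T@(c-o['tcp_pos'])*100).round(2))
e=k[1]-k[0]+k[2]-k[3]; print('y axis',np.degrees(np.arctan2(e[1],e[0])),np.linalg.norm(e)/2,'tool y yaw',np.degrees(np.arctan2(M[1,1],M[0,1])))
print('rods',T(222,149,.02),T(283,149,.02),'cheeks',T(251,110,.05),T(252,187,.05))
print('roll sides',T(130,445,.2),T(403,425,.2))
g=[(zz,T(268,359,.2+zz)[0],T(265,380,.2+zz)[0],T(265,462,.2+zz)[0]) for zz in(-.03,-.018,0,.018,.03)]; print(g)
E
```

```text
saddle [0.4788 0.3422 0.01  ] tool cm [ 4.82 -0.63 19.11]
y axis -105.90809777015694 0.0838962460895433 tool y yaw -106.28173933684076
rods [ 4.7  -2.23 18.11] [ 4.69  0.75 18.11] cheeks [ 6.73 -0.73 15.11] [ 3.3  -0.7  15.11]
roll sides [-0.29 -3.3   0.11] [0.28 3.14 0.1 ]
[(-0.03, np.float64(0.61), np.float64(-0.03), np.float64(-2.79)), (-0.018, np.float64(1.18), np.float64(0.59), np.float64(-1.96)), (0, np.float64(2.03), np.float64(1.51), np.float64(-0.7)), (0.018, np.float64(2.88), np.float64(2.44), np.float64(0.55)), (0.03, np.float64(3.45), np.float64(3.06), np.float64(1.39))]
```

send_rows --pt "-1 1.5 -0.2 1 0" --pt "-1 3.5 -0.5 3 0" --pt "-1 4.85 -0.65 5 0" --pt "-1 4.85 -0.65 7.5 0" --pt "-1 4.85 -0.65 10 0" --pt "-1 4.85 -0.65 11.5 0" --pt "-1 4.85 -0.65 11.5 0" --pt "-1 4.85 -0.65 11.5 0" --pt "-1 4.85 -0.65 11.5 0" --pt "-1 4.85 -0.65 11.5 0"

```text
time_s: 30.7
tcp_pos: [0.4792, 0.3432, 0.0867]
tcp_rot: [-3.109, 0.443, -0.002]
contact_force: [-0.2, 0.3, -0.2]
width: 0.688
gripper_force: 37.8
```

send_rows --pt "-1 0 0 0.6 0" --pt "-1 0 0 1.2 0" --pt "-1 0 0 1.8 0" --pt "-1 0 0 2.4 0" --pt "-1 0 0 3 0" --pt "-1 0 0 3.5 0" --pt "-1 0 0 4 0" --pt "-1 0 0 4.3 0" --pt "-1 0 0 4.3 0" --pt "-1 0 0 4.3 0"

```text
time_s: 31.95
tcp_pos: [0.479, 0.343, 0.043]
tcp_rot: [-3.11, 0.443, -0.0]
contact_force: [0.1, -0.0, 0.7]
width: 0.691
gripper_force: 37.8
```

send_rows --pt "-1 0 0 0.1 0" --pt "-1 0 0 0.2 0" --pt "-1 0 0 0.3 0" --pt "-1 0 0 0.3 0" --pt "-1 0 0 0.3 0" --pt "-1 0 0 0.3 0" --pt "-1 0 0 0.3 0" --pt "-1 0 0 0.3 0" --pt "-1 0 0 0.3 0" --pt "-1 0 0 0.3 0"

```text
time_s: 33.2
tcp_pos: [0.4792, 0.343, 0.0419]
tcp_rot: [-3.109, 0.443, -0.002]
contact_force: [-1.8, -1.9, 11.3]
width: 0.691
gripper_force: 38.4
```

On the rods at 11 N. Release and lift.

send_rows --pt "-1 0 0 -0.2 0" --pt "-0.2 0 0 -0.2 0" --pt "0.3 0 0 -0.2 0" --pt "1 0 0 -0.2 0" --pt "1 0 0 -0.2 0" --pt "1 0 0 -0.2 0" --pt "1 0 0 -0.2 0" --pt "1 0 0 -0.2 0" --pt "1 0 0 -0.2 0" --pt "1 0 0 -0.2 0"

```text
time_s: 34.45
tcp_pos: [0.4789, 0.3429, 0.0419]
tcp_rot: [-3.11, 0.443, -0.0]
contact_force: [0.8, -0.2, -0.7]
width: 0.999
gripper_force: 0.0
```

send_rows --pt "1 0 0 -1 0" --pt "1 0 0 -3 0" --pt "1 0 0 -6 0" --pt "1 0 0 -10 0" --pt "1 -1 0 -14 0" --pt "1 -3 0 -16 0" --pt "1 -4 0 -16 0" --pt "1 -4 0 -16 0" --pt "1 -4 0 -16 0" --pt "1 -4 0 -16 0"

```text
time_s: 35.7
tcp_pos: [0.4409, 0.3533, 0.2009]
tcp_rot: [3.108, -0.445, -0.001]
contact_force: [0.4, -0.3, -0.2]
width: 1.0
gripper_force: 0.0
```

```bash
python3 - <<'E'
from h import *
o=get_obs(); print(o['time_s'],o['tcp_pos'],o['contact_force'])
f=snap('wrist','w11'); g=snap('top','t11'); P=lambda u,v,z:plane(f,u,v,z,True)[:2].round(4)
for im,fish,ff in((f['pixels'],True,f),(g['pixels'],False,g)):
    m=cv2.inRange(cv2.cvtColor(im,cv2.COLOR_RGB2HSV),(5,150,60),(20,255,255)); n,l,s,c=cv2.connectedComponentsWithStats(m)
    for i in range(1,n):
        if s[i][4]<60 or c[i][1]>330: continue
        x,y,w,h,_=s[i]; print(s[i],c[i].round(1),plane(ff,*c[i],.07,fish).round(4),plane(ff,*c[i],.14,fish).round(4))
        if fish:
            for u in(x+2,x+w-3):
                r=np.where(l[:,u]==i)[0]; print(u,P(u,r.min()-.5,.0465),P(u,r.max()+.5,.0465))
E
```

```text
35.7 [0.44089661 0.35334665 0.200885  ] [ 0.36900708 -0.25611524 -0.2471634 ]
[554   0  67  13 508] [585.5   3.7] [0.5705 0.0041 0.07  ] [0.5555 0.0952 0.14  ]
556 [0.5792 0.0311] [0.5683 0.0359]
618 [ 0.5859 -0.1148] [ 0.5829 -0.1131]
[ 280  131   67   31 1611] [313.3 146.8] [0.481  0.3421 0.07  ] [0.4908 0.3394 0.14  ]
282 [0.4939 0.3675] [0.4747 0.3735]
344 [0.4836 0.3129] [0.4634 0.3184]
[332 211  62  30 512] [361.7 223. ] [0.4044 0.3198 0.07  ] [0.4355 0.3232 0.14  ]
334 [0.392  0.3471] [0.3837 0.3493]
391 [0.3973 0.2881] [0.3901 0.2895]
[348 220  51  43 473] [374.7 243.2] [0.3813 0.3126 0.07  ] [0.4188 0.3181 0.14  ]
350 [0.3626 0.338 ] [0.3546 0.3399]
396 [0.3865 0.285 ] [0.378  0.2866]
[ 532  306   57   51 1461] [560.5 327.9] [0.1429 0.06   0.07  ] [0.2465 0.1356 0.14  ]
534 [0.1375 0.0962] [0.1196 0.0931]
586 [ 0.1124 -0.0258] [ 0.0644 -0.0406]
[279 160  23  13 189] [290.2 165.2] [0.578  0.0759 0.07  ] [0.5598 0.0702 0.14  ]
[183 196  22  12 161] [193.8 200.6] [0.478  0.3354 0.07  ] [0.4661 0.3133 0.14  ]
[193 238  25   7  74] [205.1 240.1] [0.3713 0.2989 0.07  ] [0.3661 0.2791 0.14  ]
[196 244  23  13  69] [206.4 251.2] [0.3419 0.2938 0.07  ] [0.3386 0.2744 0.14  ]
```

```bash
python3 -c "
from h import *
print(hand_in())"
```

```text
the job is handed in; nothing more can be done
None
```

The job is handed in, with no verdict shown: the front roll was pressed against the stop disc at about 5 N (measured at the wrist) for over a second and left hanging there. The rear roll is released in the saddle, its centre about 1 mm from the seat by camera.

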